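Gauge an edging strip against the flip stop of a sawing board

ROBOT

A 7-joint arm with a two-finger parallel gripper is mounted at the origin on the work surface. World frame = base frame: x ahead of the robot, y to its left, z up, the work surface at z = 0. Lengths are in mm, angles in rad, forces in N, time in s.
With the tool pointing down it reaches from about 400 to 925 mm from the base axis. Payload 5.6 kg.
Tool frame: the origin (TCP) lies at the very end of the fingers, on their centre line; the grasp point (between the pads) lies 19 mm behind it; z points along the fingers, y is the line along which they close (so a half turn about z gives the same grasp; the last joint's range is limited). The gripper opens to 85 mm and grips with 20 to 120 N. Pads are 22 mm wide; open, the fingers measure 114 mm over their backs; the gripper's body (76 mm by 85 mm) begins 54 mm behind the grasp point. The pads swing forward as they close: fully open they stand 13 mm farther back than shut.
Start: joints at [1.241, 0.468, -0.012, 1.603, 0.006, 1.071, -0.056], TCP at [183.833, -623.469, 231.29] pointing down, gripper open.
Joint ranges: [-2.53, 2.53], [-0.31, 2.02], [-1.57, 1.55], [0.28, 2.44], [-1.29, 4.43], [0.15, 1.84], [-2.92, 2.92]. Speed limits (rad/s): [2.57, 2.57, 3.14, 3.14, 3.14, 3.14, 3.14].

INTERFACE

Orientations are given as [roll, pitch, yaw] about the fixed x, y, z axes, in that order (R = Rz(yaw) Ry(pitch) Rx(roll)).
In Python, from bench import r gives the robot as it stands. The module is installed in compiled form; this text tells all that it offers.
- The arm moves only by the tool jog_arm, never from a script. Its argument "plan" is a list of rows, each a list of 3 entries, a list of its own where there are three numbers: the shift along the tool's x, y, z in mm, then the turn, a rotation vector about the tool's x, y, z in rad, then the finger opening in mm, from 0 to 85.4. A call has 1 to 20 rows; each row shifts and turns the commanded pose from where the row before left it, along the tool's axes as they then stand; what a row does not reach is not made up. A row lasts 1/8 s, in which the tool goes at most 62.5 mm and 10.7 degrees, less where a joint would pass 70% of its speed; a pose out of reach is approached as far as the arm can. A call with a gripper value outside its range is refused whole. The fingers move at their own pace and stop on an object; "newtons" is the grip in N (left out, the last holds). Time passes only in rows, so rows that do not move let the fingers close. It gives the time, the measured TCP pose, the force, the opening and the grip force at its end, in the units of the state.
- r.get_obs(): the state, without advancing time (a new reading comes with each control period).
- r.camera(name): name is "scene" or "side" or "wrist"; returns a dict with "img" (420x560x3 uint8, red, green, blue), "camera_matrix" (3x3 intrinsics, pixels), "T" (4x4, takes a point from camera to world coordinates); the wrist camera has in their place "T_tool_cam" (4x4, takes a point from camera to tool coordinates, whose origin is the TCP and whose axes are the flange's). Camera axes: x right, y down, z forward; pixel columns grow to the right and rows downward; lengths in mm; the calibration is good to about 2 mm. The wrist camera is an equidistant fisheye: a pixel r from the principal point sees the ray r / f radians off the axis. A picture is of the moment at which its call begins: read the wrist's pose just before it. There is no depth.
- r.close_job(): hands the job in; it is judged then, once.
The state is a dict: "time_s": time; "qpos": joint angles; "joint_vel": joint speeds; "joint_torque": joint torques, N m; "tool_pos": TCP position; "tcp_rot": TCP orientation; "ft_force": force on the tool from outside, world axes, zero at the start; "moment": the same for the moment, N m; "finger_gap": finger opening in mm; "gripper_force": force on a finger pad.
Only numpy, scipy, OpenCV 4.12 (cv2) and the standard library are available. Lean on these libraries where they do the work, as an engineer would, in place of code of your own. Each camera call takes 0.05 s, during which the arm holds its last target. There are 200 camera calls.

TASK

Get the edging strip ready for sawing: flip the stop on the fence fully down, then bring the strip flush along the fence and slide it up against the stop's set screw with light, definite finger pressure, held for a moment but not so hard that the stop is pushed off its setting. Then flip the stop fully back up out of the way without disturbing the gauged strip, and let go; leave the offcut, saw, control box and solder spool alone.

Things in the scene. Friction and masses are not known exactly. Their poses are not given: they have to be found in the camera images.
- saw_board: Grey sawing board, 160 (x) x 600 (y) x 18 mm, fixed; origin: centre of its underside, on the table; z up. A fence runs along y: upright face at x = +30 mm looking to -x, top 63 mm above the table. Aluminium from y = -265 to +65 mm (25 mm thick), then a saw kerf and a hardwood cheek with the same face, y = +72 to +122 mm; beyond that the board is open.
- stop_carriage: Red carriage of the flip stop, 56 mm long in y, clamped on top of the fence; origin on the leaf's hinge line at mid-width of the leaf, 85 mm above the table, 15 mm behind the fence's face; axes as the board's. Top 89 mm above the table. Held by friction: a push along the fence above about 12 N makes it slip and the setting is lost, so 3 to 8 N is right.
- flip_leaf (a joint): Hinge of the stop's leaf, about the board's +y axis. 0 = fully down (end stop; arm level, pointing to the board's -x, leg hanging in front of the fence); grows as the leaf is flipped up and back, to 1.95 rad (end stop). Stiff friction hinge, about 0.15 N m: it stays where it is left.
- leaf_tab (a point): Centre of the orange thumb tab at the end of the leaf's arm: 26 mm along the arm, 20 mm wide (in y), 12 mm thick, 67 mm from the hinge line, level with it when down. Can be pinched across its 20 mm width from above, leaf up or down.
- strip_center (a point): Centre of the pale wooden edging strip, 40 (its x) x 260 (its y) x 28 mm (z), about 0.2 to 0.36 kg, loose on the board in front of the fence and to the +y side of the stop; half-way up, 14 mm above the board. Its -y end is gauged; its +y end stands past the cheek.
- offcut: Bystander: short wooden offcut 40 x 45 x 28 mm on the board's front -y corner; origin at the centre of its underside.
- control_box: Bystander: white box with two black knobs, 85 x 110 x 64 mm, behind the board; origin at the centre of its underside.
- spool: Bystander: green solder spool 60 mm across, 32 mm high, behind the board; origin at the centre of its underside.
- pull_saw: Bystander: pull saw with a red handle, lying flat behind the board, 350 mm long in its y, 24 mm high; origin on the table near its middle.
- leaf_leg (a point): Point on the +y face of the leaf's leg where a brass set screw (head 12 mm across) comes out; when down, 35 mm in front of and 50 mm below the hinge line, 10 mm to +y of its middle. The leg is 22 x 20 mm and ends 4 mm above the board. The strip's end bears on the screw, which sticks out 4 to 32 mm, as last set and not measured: find it by feel.

How it is judged:
By the outcome, as a careful person would: the job done as asked, in the order asked, and still so for the second after the job is handed in, with the robot touching nothing.
It also fails if it takes over 72 s, if anything falls off the work surface, if the arm or the gripper's body presses on something with over 40 N, if the wrist force passes 120 N, or if a joint passes its speed limit or range.

## Working session

There is one attempt and no reset: what is moved stays moved. The work goes in short steps, Python scripts to look and compute and a tool call to move; the robot and the scene stay as the last step left them, time stands still between calls to the robot, and variables do not carry over. Pictures are saved under pics/ and viewed, at most 10 in all, crops included, and the job is handed in when it is done.

Besides the shell and the picture viewer there is one more tool, called after "Emit:" in YAML: its name, and indented under it one key for each argument. jog_arm: Moves the arm, as the interface text tells. Its arguments: {"type":"object","properties":{"plan":{"type":"array"},"newtons":{"type":"number"}},"required":["plan"]}

```bash
mkdir -p pics; python3 - <<'E'
from bench import r
import cv2,numpy as np
o=r.get_obs(); print({k:np.round(v,3).tolist() for k,v in o.items()})
for n in ["scene","side"]:
    c=r.camera(n); cv2.imwrite(f"pics/{n}0.png",c["img"][:,:,::-1]); np.savez(f"{n}0.npz",**c)
    print(n,np.round(c["camera_matrix"],1).tolist(),np.round(c["T"],3).tolist())
E
```

```text
{'time_s': 0.0, 'qpos': [1.241, 0.468, -0.012, 1.604, 0.006, 1.071, -0.056], 'joint_vel': [0.001, 0.0, 0.001, -0.001, -0.001, -0.0, 0.0], 'joint_torque': [-0.0, -53.237, 0.021, -25.131, 0.011, 0.008, -0.0], 'tool_pos': [183.638, -622.938, 230.343], 'tcp_rot': [-3.14, 0.0, 0.287], 'ft_force': [-0.479, 0.221, 0.25], 'moment': [-0.038, -0.013, 0.039], 'gripper_force': 0.0, 'finger_gap': 85.969}
scene [[497.3, 0.0, 269.9], [0.0, 497.3, 209.3], [0.0, 0.0, 1.0]] [[-0.674, 0.463, -0.575, 1195.812], [0.738, 0.445, -0.507, 568.304], [0.021, -0.767, -0.642, 794.137], [0.0, 0.0, 0.0, 1.0]]
side [[532.6, 0.0, 277.4], [0.0, 532.6, 204.8], [0.0, 0.0, 1.0]] [[-0.737, -0.335, 0.587, -200.883], [-0.676, 0.368, -0.638, 844.612], [-0.002, -0.867, -0.498, 745.162], [0.0, 0.0, 0.0, 1.0]]
```

View pics/scene0.png

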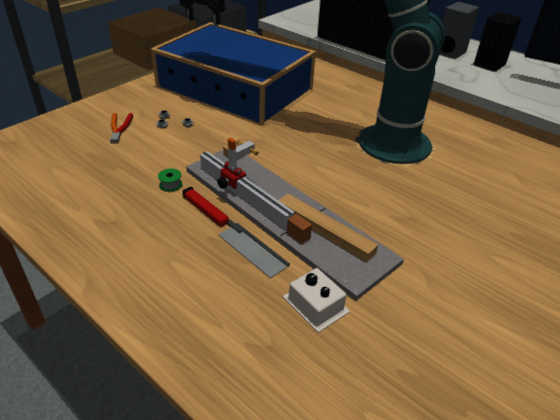

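View pics/side0.png

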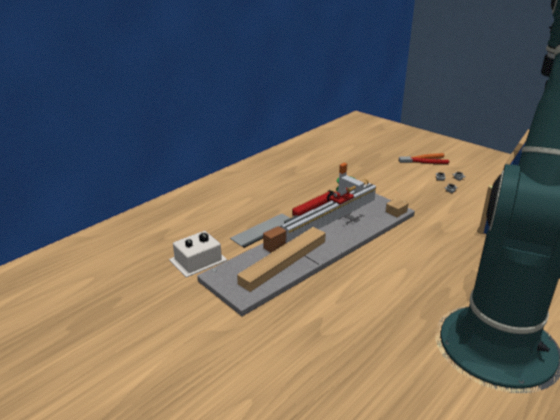

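Scene shows the board from (186,170) to (400,260), leaf up with orange tab at (232,143), carriage (232,175), strip (285,200)-(375,250). Side shows the same; the offcut is at (397,208). I'll enlarge both.

```bash
python3 - <<'E'
import cv2,numpy as np
a=np.load("scene0.npz")["img"][125:300,175:410,::-1]
cv2.imwrite("pics/s1.png",cv2.convertScaleAbs(cv2.resize(a,None,fx=3.4,fy=3.4,interpolation=cv2.INTER_CUBIC),alpha=1.3))
a=np.load("side0.npz")["img"][155:310,190:425,::-1]
cv2.imwrite("pics/d1.png",cv2.convertScaleAbs(cv2.resize(a,None,fx=3.4,fy=3.4,interpolation=cv2.INTER_CUBIC),alpha=1.3))
E
```

```text
(no output)
```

View pics/s1.png

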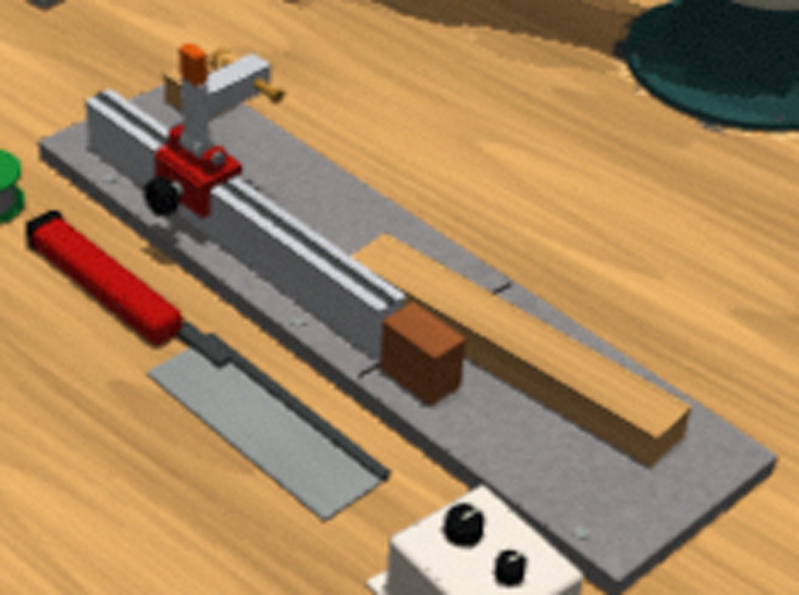

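View pics/d1.png

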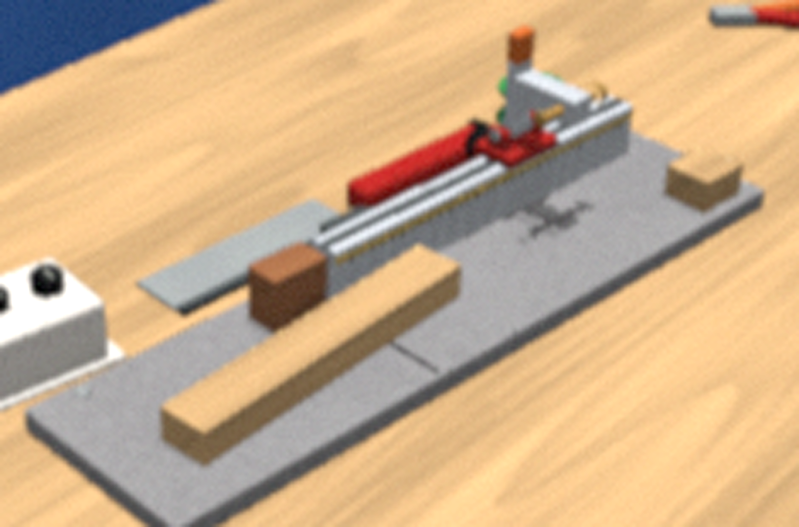

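Scene crop: board corners (40,145), (615,582), (775,459); strip top (385,235)–(689,408); tab at (192,65). Side crop: board corners (30,415), (175,520), (762,195); strip top (460,265), (205,432), (162,408), (425,245); tab at (520,45).

```bash
cat > h.py <<'E'
import numpy as np,cv2
from scipy.optimize import least_squares
C={n:np.load(n+"0.npz") for n in("scene","side")}
OFF={"scene":(175,125),"side":(190,155)}
def full(n,u): return (np.array(u,float)+.5)/3.4-.5+OFF[n]
def ray(n,p):
    K,T=C[n]["camera_matrix"],C[n]["T"]
    return T[:3,3],T[:3,:3]@np.linalg.inv(K)@[p[0],p[1],1]
def plane(n,p,z):
    o,d=ray(n,p); return o+d*(z-o[2])/d[2]
def tri(ps):
    A=np.zeros((3,3));b=np.zeros(3)
    for n,p in ps.items():
        o,d=ray(n,p);d=d/np.linalg.norm(d);M=np.eye(3)-np.outer(d,d);A+=M;b+=M@o
    return np.linalg.solve(A,b)
def rot(a): return np.array([[np.cos(a),-np.sin(a)],[np.sin(a),np.cos(a)]])
def fit(obs,x0):
    M=np.array([m for m,_ in obs]);W=np.array([w for _,w in obs])
    f=lambda v:(M@rot(v[2]).T+v[:2]-W).ravel()
    s=least_squares(f,x0,loss="soft_l1",f_scale=3); return s.x,f(s.x).reshape(-1,2)
E
python3 - <<'E'
from h import *
B=[("scene",(775,459),(-80,300),18),("scene",(615,582),(80,300),18),("scene",(40,145),(80,-300),18),
("side",(30,415),(80,300),18),("side",(175,520),(-80,300),18),("side",(762,195),(-80,-300),18),
("scene",(465,340),(30,122),63),("scene",(413,303),(30,72),63),("side",(275,283),(30,122),63),("side",(326,258),(30,72),63)]
v,e=fit([(m,plane(n,full(n,p),z)[:2]) for n,p,m,z in B],[600,0,0]); print("board",v.round(3));print(e.round(1).tolist())
S=[("scene",(689,408),(-20,130),46),("scene",(655,432),(20,130),46),("scene",(385,235),(-20,-130),46),
("side",(162,408),(20,130),46),("side",(205,432),(-20,130),46),("side",(460,265),(-20,-130),46),("side",(425,245),(20,-130),46)]
s,e=fit([(m,plane(n,full(n,p),z)[:2]) for n,p,m,z in S],[600,0,0]); print("strip",s.round(3),"rel",s[2]-v[2],(rot(v[2]).T@(s[:2]-v[:2])).round(1));print(e.round(1).tolist())
t=tri({"scene":full("scene",(193,64)),"side":full("side",(520,45))});print("tab",t.round(1),"in board",(rot(v[2]).T@(t[:2]-v[:2])).round(1))
# masks: red carriage/orange tab centroids
for n in C:
    hsv=cv2.cvtColor(C[n]["img"],cv2.COLOR_RGB2HSV)
    m=cv2.inRange(hsv,(5,190,100),(13,255,255)); k,_,st,c=cv2.connectedComponentsWithStats(m)
    print(n,[(st[i,4],c[i].round(1).tolist()) for i in range(1,k) if st[i,4]>8])
E
```

```text
board [ 4.7224e+02 -2.4505e+01 -1.0000e-01]
[[-2.9, 2.1], [0.5, 2.3], [-3.6, -5.1], [12.1, -0.4], [-2.9, 7.6], [1.8, -9.3], [-1.4, 1.5], [-1.4, 0.2], [2.8, -0.0], [2.5, -2.7]]
strip [466.816  96.912 144.517] rel 144.61639634277302 [-17.5 120.3]
[[-5.1, 0.6], [1.5, 4.3], [-3.7, -1.9], [2.5, -0.8], [-0.2, 0.2], [-0.6, -2.8], [4.2, 1.3]]
tab [ 504.4 -168.6  152.3] in board [  46.4 -140.1]
scene [(np.int32(90), [113.7, 122.2]), (np.int32(23), [231.3, 139.7])]
side [(np.int32(46), [430.7, 156.5]), (np.int32(10), [343.7, 165.2])]
```

Emit:
jog_arm:
  plan:
    - [[37.4, -25, 0], [0, 0, 0], 0]
    - [[37.4, -25, 0], [0, 0, 0], 0]
    - [[37.4, -25, 0], [0, 0, 0], 0]
    - [[37.4, -25, 0], [0, 0, 0], 0]
    - [[37.4, -25, 0], [0, 0, 0], 0]
    - [[37.4, -25, 0], [0, 0, 0], 0]
    - [[37.4, -25, 0], [0, 0, 0], 0]
    - [[37.4, -25, 0], [0, 0, 0], 0]
    - [[37.4, -25, 0], [0, 0, 0], 0]
    - [[37.4, -25, 0], [0, 0, 0], 0]
    - [[37.4, -25, 0], [0, 0, 0], 0]
    - [[37.4, -25, 0], [0, 0, 0], 0]
    - [[37.4, -25, 0], [0, 0, 0], 0]
    - [[0, 0, 0], [0, 0, 0.129], 0]
    - [[0, 0, 0], [0, 0, 0.129], 0]
    - [[0, 0, 0], [0, 0, 0.129], 0]
    - [[0, 0, 0], [0, 0, 0], 0]
  newtons: 20

```text
time_s: 2.22
tool_pos: [558.0, -174.1, 230.9]
tcp_rot: [3.141, 0.001, -0.099]
ft_force: [0.1, -0.4, 0.4]
finger_gap: -0.2
gripper_force: 0.0
```

```bash
cat >> h.py <<'E'
from scipy.spatial.transform import Rotation as Ro
def toB(p,v): return np.r_[rot(v[2]).T@(np.array(p[:2])-v[:2]),p[2:]]
E
python3 - <<'E'
from bench import r
import cv2,numpy as np
o=r.get_obs(); c=r.camera("wrist")
cv2.imwrite("pics/w0.png",cv2.convertScaleAbs(c["img"][:,:,::-1],alpha=1.3)); np.savez("w0.npz",pos=o["tool_pos"],rpy=o["tcp_rot"],**c)
print(o["tool_pos"],o["tcp_rot"],o["ft_force"],o["qpos"],o["time_s"]);print(c["camera_matrix"],c["T_tool_cam"])
E
```

```text
[ 558.01695423 -174.08313295  230.87084371] [ 3.14149942e+00  8.61757584e-04 -9.87437262e-02] [ 0.08035511 -0.38237959  0.35666061] [ 0.38436141  0.36899109 -0.17616313  1.75898938  0.07443751  1.02091115
 -1.48871086] 2.225
[[325.1922621    0.         277.27616036]
 [  0.         325.1922621  210.29388292]
 [  0.           0.           1.        ]] [[-7.99293546e-05 -9.45724750e-01 -3.24968753e-01  8.44560509e+01]
 [ 9.99998537e-01 -6.30791203e-04  1.58977012e-03  5.28519205e-01]
 [-1.70847238e-03 -3.24968151e-01  9.45723417e-01 -1.42837391e+02]
 [ 0.00000000e+00  0.00000000e+00  0.00000000e+00  1.00000000e+00]]
```

View pics/w0.png

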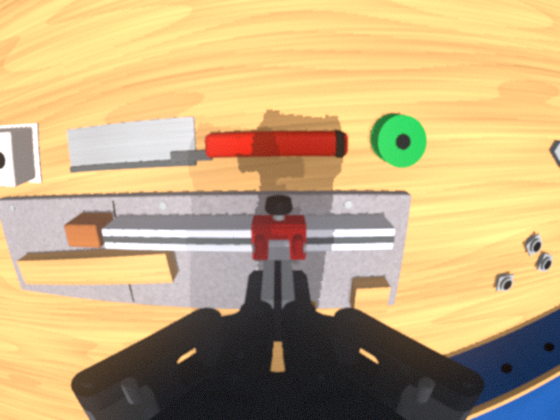

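Wrist view: carriage red spans columns 252–306 at row ~235; fence -y end at column 394, front top edge row ~250; board corner (408,193); strip -y end at column ~173, +y at ~20.

```bash
cat >> h.py <<'E'
def wray(f,p):
    d=np.load(f);K=d["camera_matrix"];T=np.eye(4);T[:3,:3]=Ro.from_euler("xyz",d["rpy"]).as_matrix();T[:3,3]=d["pos"];T=T@d["T_tool_cam"]
    u=(np.array(p,float)-K[:2,2])/K[0,0];t=np.linalg.norm(u);q=np.r_[u/t*np.sin(t),np.cos(t)]
    return T[:3,3],T[:3,:3]@q
def wplane(f,p,z):
    o,d=wray(f,p);return o+d*(z-o[2])/d[2]
E
python3 - <<'E'
from h import *
v=np.array([472.24,-24.5,-.1])
for nm,p,z in [("board 80,-300",(409,192),18),("fence 30,-265",(394,250),63),("fence 55,-265",(394,228),63),("fence front y65",(103,249),63),("cheek 30,72?",(104,246),63),("cheek 30,122",(66,246),63),
 ("car L",(252,235),89),("car R",(306,235),89),("strip back-y",(173,256),46),("strip front -y",(175,282),46),("strip back+y",(22,255),46),("strip front+y",(18,285),46),("screwline",(250,283),110)]:
    print(nm,toB(wplane("w0.npz",p,z),v).round(1))
print("tcp",toB([558,-174.1,231],v))
# where would the tab centre at different phi project in scene/side? compare with orange mask
for n in C:
    T=np.linalg.inv(C[n]["T"]);K=C[n]["camera_matrix"]
    for ph in (1.5,1.6,1.7,1.8,1.95):
        b=np.array([45-67*np.cos(ph),-140]);w=np.r_[rot(v[2])@b+v[:2],85+67*np.sin(ph)]
        q=K@(T[:3,:3]@w+T[:3,3]);q=q[:2]/q[2];print(n,ph,((q-OFF[n])*3.4).round(0))
E
```

```text
board 80,-300 [  85.7 -299.8   18. ]
fence 30,-265 [  31.2 -271.2   63. ]
fence 55,-265 [  57.7 -267.4   63. ]
fence front y65 [29.5 63.9 63. ]
cheek 30,72? [33.5 61.6 63. ]
cheek 30,122 [ 30.8 120.7  63. ]
car L [  61.8 -117.2   89. ]
car R [  61.8 -168.8   89. ]
strip back-y [ 15.3 -19.5  46. ]
strip front -y [-20.5 -16.9  46. ]
strip back+y [  3.  229.7  46. ]
strip front+y [-51.8 263.8  46. ]
screwline [  21.1 -115.5  110. ]
tcp [ 100.26663634 -140.29090931  231.        ]
scene 1.5 [199.  62.]
scene 1.6 [192.  65.]
scene 1.7 [184.  69.]
scene 1.8 [177.  74.]
scene 1.95 [166.  82.]
side 1.5 [525.  46.]
side 1.6 [519.  43.]
side 1.7 [512.  41.]
side 1.8 [506.  39.]
side 1.95 [496.  39.]
```

Emit:
jog_arm:
  plan:
    - [[0, 1, 27], [0, 0, 0], 0]
    - [[0, 1, 27], [0, 0, 0], 0]
    - [[0, 0.5, 26], [0, 0, 0], 0]
    - [[-12, 0, 0], [0, 0, 0], 0]
    - [[-12, 0, 0], [0, 0, 0], 0]
    - [[-12, 0, 0], [0, 0, 0], 0]
    - [[-13.3, 0, 0], [0, 0, 0], 0]
    - [[-13, 0, 2.3], [0, 0, 0], 0]
    - [[-12.4, 0, 5], [0, 0, 0], 0]
    - [[-11, 0, 7.2], [0, 0, 0], 0]
    - [[-9.4, 0, 9.2], [0, 0, 0], 0]
    - [[-7.4, 0, 11.1], [0, 0, 0], 0]
    - [[-5, 0, 12.2], [0, 0, 0], 0]
    - [[-2, 0, 8], [0, 0, 0], 0]
    - [[-0.5, 0, 4], [0, 0, 0], 0]
    - [[0, 0, 0], [0, 0, 0], 0]

```text
time_s: 4.28
tool_pos: [448.4, -165.4, 91.8]
tcp_rot: [-3.141, 0.001, -0.1]
ft_force: [0.1, -0.9, 0.3]
finger_gap: 0.1
gripper_force: 0.0
```

Emit:
jog_arm:
  plan:
    - [[0, 0, 1], [0, 0, 0], 0]
    - [[0, 0, 0], [0, 0, 0], 0]

```text
time_s: 4.53
tool_pos: [448.8, -165.6, 91.3]
tcp_rot: [-3.142, -0.0, -0.1]
ft_force: [0.4, 0.8, 0.4]
finger_gap: -0.2
gripper_force: 0.0
```

Emit:
jog_arm:
  plan:
    - [[0, 0, 1], [0, 0, 0], 0]
    - [[0, 0, 0], [0, 0, 0], 0]

```text
time_s: 4.78
tool_pos: [448.8, -165.7, 90.9]
tcp_rot: [3.141, -0.0, -0.1]
ft_force: [-1.1, 0.8, 5.8]
finger_gap: -0.1
gripper_force: 2.8
```

Emit:
jog_arm:
  plan:
    - [[0, 0, 0.5], [0, 0, 0], 0]
    - [[0, 0, 0], [0, 0, 0], 0]

```text
time_s: 5.03
tool_pos: [448.9, -165.7, 90.8]
tcp_rot: [3.141, -0.0, -0.1]
ft_force: [-1.8, 0.8, 9.1]
finger_gap: -0.0
gripper_force: 4.8
```

Emit:
jog_arm:
  plan:
    - [[0, 0, -20], [0, 0, 0], 0]
    - [[0, 0, -20], [0, 0, 0], 0]
    - [[-10.6, -48.6, 0], [0, 0, 0], 0]
    - [[-10.6, -48.6, 0], [0, 0, 0], 0]
    - [[-10.6, -48.6, 0], [0, 0, 0], 0]
    - [[-10.6, -48.6, 0], [0, 0, 0], 0]
    - [[-10.6, -48.6, 0], [0, 0, 0], 0]
    - [[0, 0, 30], [0, 0, 0], 0]
    - [[0, 0, 30], [0, 0, 0], 0]
    - [[0, 0, 30], [0, 0, 0], 0]
    - [[0, 0, 13], [0, 0, 0], 0]
    - [[0, 0, 0], [0, 0, 0], 0]

```text
time_s: 6.52
tool_pos: [419.8, 81.3, 26.4]
tcp_rot: [3.141, 0.001, -0.1]
ft_force: [0.0, 0.9, -0.3]
finger_gap: -0.1
gripper_force: 0.0
```

```bash
python3 - <<'E'
from bench import r
import cv2,numpy as np
from h import *
v=np.array([472.24,-24.5,-.1]); o=r.get_obs(); print(toB(o["tool_pos"],v),o["tcp_rot"],o["ft_force"])
ims=[]
for n in("scene","side"):
    x,y=OFF[n]; im=r.camera(n)["img"][y:y+155,x:x+235,::-1]
    ims.append(cv2.convertScaleAbs(cv2.resize(im,(390,258),interpolation=cv2.INTER_CUBIC) if 0 else cv2.resize(im,None,fx=1.9,fy=1.9,interpolation=cv2.INTER_CUBIC),alpha=1.3))
cv2.imwrite("pics/b.png",np.vstack(ims))
E
```

```text
[-62.7330817  100.08169484  26.37836111] [ 3.14116713e+00  1.32727968e-03 -1.00205785e-01] [ 0.01342     0.91524354 -0.31072276]
```

View pics/b.png

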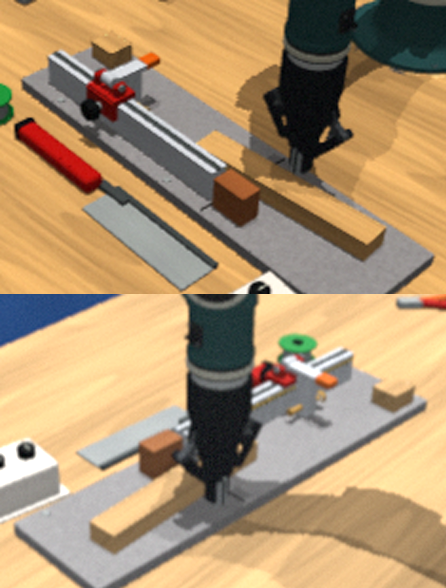

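The leaf is down (tab at (148,60) top, (327,380) bottom); the finger is in front of the strip. Pushing it to the fence.

Emit:
jog_arm:
  plan:
    - [[6, 0, 0], [0, 0, 0], 0]
    - [[6, 0, 0], [0, 0, 0], 0]
    - [[6, 0, 0], [0, 0, 0], 0]
    - [[6, 0, 0], [0, 0, 0], 0]
    - [[4, 0, 0], [0, 0, 0], 0]
    - [[4, 0, 0], [0, 0, 0], 0]
    - [[3, 0, 0], [0, 0, 0], 0]
    - [[0, 0, 0], [0, 0, 0], 0]

```text
time_s: 7.62
tool_pos: [455.5, 78.0, 26.7]
tcp_rot: [-3.141, -0.001, -0.1]
ft_force: [-1.2, 1.5, -0.5]
finger_gap: -0.2
gripper_force: 0.6
```

Emit:
jog_arm:
  plan:
    - [[2, 0, 0], [0, 0, 0], 0]
    - [[2, 0, 0], [0, 0, 0], 0]
    - [[0, 0, 0], [0, 0, 0], 0]

```text
time_s: 8.0
tool_pos: [459.6, 77.3, 26.8]
tcp_rot: [-3.141, -0.001, -0.101]
ft_force: [-1.0, -0.3, -0.9]
finger_gap: 0.1
gripper_force: 0.5
```

Emit:
jog_arm:
  plan:
    - [[1, 0, 0], [0, 0, 0], 0]
    - [[1, 0, 0], [0, 0, 0], 0]
    - [[0, 0, 0], [0, 0, 0], 0]

```text
time_s: 8.38
tool_pos: [460.5, 77.3, 26.8]
tcp_rot: [3.141, 0.001, -0.1]
ft_force: [-2.8, 2.5, 1.0]
finger_gap: 0.2
gripper_force: 1.5
```

Emit:
jog_arm:
  plan:
    - [[1, 0, 0], [0, 0, 0], 0]
    - [[0, 0, 0], [0, 0, 0], 0]

```text
time_s: 8.62
tool_pos: [460.9, 77.3, 26.7]
tcp_rot: [3.141, 0.002, -0.1]
ft_force: [-7.2, 1.8, 4.6]
finger_gap: -0.1
gripper_force: 3.0
```

Emit:
jog_arm:
  plan:
    - [[1, 0, 0], [0, 0, 0], 0]
    - [[0, 0, 0], [0, 0, 0], 0]

```text
time_s: 8.88
tool_pos: [460.9, 77.3, 26.6]
tcp_rot: [3.141, 0.004, -0.1]
ft_force: [-8.1, 2.6, 6.0]
finger_gap: 0.1
gripper_force: 4.2
```

```bash
python3 - <<'E'
from bench import r
import cv2,numpy as np
from h import *
v=np.array([472.24,-24.5,-.1]); o=r.get_obs(); print(toB(o["tool_pos"],v),o["ft_force"])
c=r.camera("wrist");np.savez("w1.npz",pos=o["tool_pos"],rpy=o["tcp_rot"],**c)
cv2.imwrite("pics/w1.png",cv2.convertScaleAbs(c["img"][:,:,::-1],alpha=1.3))
E
```

```text
[-21.44264839 100.11504963  26.5862482 ] [-8.09474578  2.57045096  5.98182796]
```

View pics/w1.png

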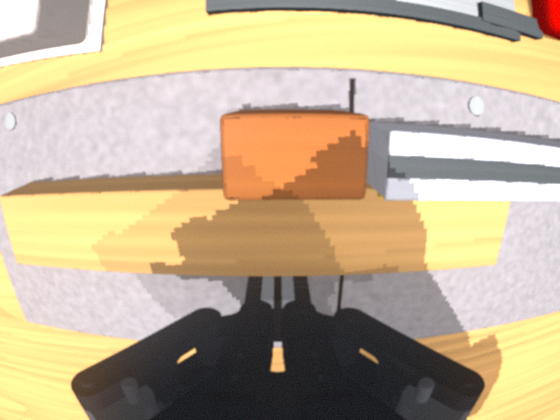

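The strip looks flush with the cheek/fence (rows ~200); its -y end is at column ~500, +y end at ~5–15.

```bash
python3 - <<'E'
from h import *
v=np.array([472.24,-24.5,-.1])
for p,z in [((497,266),46),((508,203),46),((5,197),46),((17,263),46),((222,199),63),((367,199),63)]: print(p,toB(wplane("w1.npz",p,z),v).round(1))
E
```

```text
(497, 266) [-10.  -14.8  46. ]
(508, 203) [ 24.4 -11.8  46. ]
(5, 197) [ 28.2 241.   46. ]
(17, 263) [-10.5 245.7  46. ]
(222, 199) [ 30.8 118.5  63. ]
(367, 199) [30.8 68.  63. ]
```

Emit:
jog_arm:
  plan:
    - [[-6, 0, 0], [0, 0, 0], 0]
    - [[-20, 0, 0], [0, 0, 0], 0]
    - [[0, 0, -45], [0, 0, 0], 0]
    - [[0, 0, -20], [0, 0, 0], 0]
    - [[0, 0, 0], [0, 0, 0], 0]

```text
time_s: 9.55
tool_pos: [439.3, 79.5, 93.4]
tcp_rot: [-3.14, -0.006, -0.101]
ft_force: [0.5, -0.6, 0.0]
finger_gap: -0.1
gripper_force: 0.0
```

```bash
python3 - <<'E'
from h import *
v=np.array([472.24,-24.5,-.1])
for n,p in [("scene",(282,97)),("scene",(268,90)),("side",(545,115))]: print(n,p,toB(plane(n,full(n,p),121),v).round(1))
E
```

```text
scene (282, 97) [  -6.  -105.7  121. ]
scene (268, 90) [  -4.2 -119.1  121. ]
side (545, 115) [  -3.4 -114.2  121. ]
```

Emit:
jog_arm:
  plan:
    - [[13.5, -46.3, 0], [0, 0, 0], 0]
    - [[13.5, -46.3, 0], [0, 0, 0], 0]
    - [[13.5, -46.3, 0], [0, 0, 0], 0]
    - [[13.5, -46.3, 0], [0, 0, 0], 0]
    - [[0, 0, 34], [0, 0, 0], 0]
    - [[0, 0, 33], [0, 0, 0], 0]
    - [[0, 0, 0], [0, 0, 0], 0]

```text
time_s: 10.42
tool_pos: [507.3, 257.1, 21.4]
tcp_rot: [3.138, 0.005, -0.1]
ft_force: [0.1, -1.1, 0.3]
finger_gap: 0.0
gripper_force: 0.0
```

Emit:
jog_arm:
  plan:
    - [[3.5, 10, -5], [0, 0, 0], 0]
    - [[0, 10, 0], [0, 0, 0], 0]
    - [[0, 5, 0], [0, 0, 0], 0]
    - [[0, 5, 0], [0, 0, 0], 0]
    - [[0, 5, 0], [0, 0, 0], 0]
    - [[0, 5, 0], [0, 0, 0], 0]
    - [[0, 5, 0], [0, 0, 0], 0]
    - [[0, 5, 0], [0, 0, 0], 0]
    - [[0, 5, 0], [0, 0, 0], 0]
    - [[0, 5, 0], [0, 0, 0], 0]
    - [[0, 5, 0], [0, 0, 0], 0]
    - [[0, 5, 0], [0, 0, 0], 0]
    - [[0, 5, 0], [0, 0, 0], 0]
    - [[0, 5, 0], [0, 0, 0], 0]
    - [[0, 5, 0], [0, 0, 0], 0]
    - [[0, 5, 0], [0, 0, 0], 0]
    - [[0, 5, 0], [0, 0, 0], 0]
    - [[0, 5, 0], [0, 0, 0], 0]
    - [[0, 5, 0], [0, 0, 0], 0]
    - [[0, 0, 0], [0, 0, 0], 0]

```text
time_s: 12.92
tool_pos: [501.9, 152.4, 29.4]
tcp_rot: [3.14, 0.001, -0.101]
ft_force: [0.7, 1.6, 0.2]
finger_gap: -0.1
gripper_force: 0.4
```

```bash
python3 - <<'E'
from bench import r
import cv2,numpy as np
from h import *
v=np.array([472.24,-24.5,-.1]); o=r.get_obs(); print(toB(o["tool_pos"],v),o["ft_force"],o["tcp_rot"])
c=r.camera("wrist");np.savez("w2.npz",pos=o["tool_pos"],rpy=o["tcp_rot"],**c)
s=r.camera("side")["img"][155:310,190:425]
cv2.imwrite("pics/w2.png",cv2.convertScaleAbs(np.hstack([cv2.resize(c["img"],(400,300)),cv2.resize(s,(400,300),interpolation=cv2.INTER_CUBIC)])[:,:,::-1],alpha=1.3))
E
```

```text
[ 11.90190493 178.93938857  29.42807646] [0.65646454 1.59698047 0.22930541] [ 3.14006109e+00  9.86167757e-04 -1.01268895e-01]
```

View pics/w2.png

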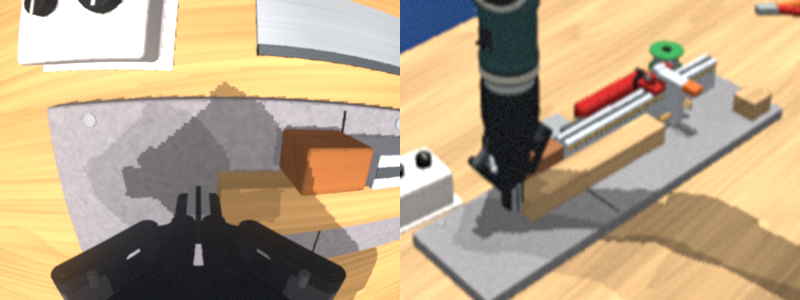

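The strip sits along the fence with its -y end about 10 mm short of the screw (right half, (665,125) vs (690,120)).

Emit:
jog_arm:
  plan:
    - [[0, 2, 0], [0, 0, 0], 0]
    - [[0, 2, 0], [0, 0, 0], 0]
    - [[0, 1, 0], [0, 0, 0], 0]
    - [[0, 0, 0], [0, 0, 0], 0]

```text
time_s: 13.52
tool_pos: [501.7, 148.4, 29.7]
tcp_rot: [3.141, 0.0, -0.1]
ft_force: [0.3, -0.1, -0.6]
finger_gap: 0.1
gripper_force: 0.1
```

Emit:
jog_arm:
  plan:
    - [[0, 1, 0], [0, 0, 0], 0]
    - [[0, 0.5, 0], [0, 0, 0], 0]
    - [[0, 0, 0], [0, 0, 0], 0]

```text
time_s: 13.9
tool_pos: [501.7, 147.2, 29.8]
tcp_rot: [3.142, 0.0, -0.1]
ft_force: [0.1, 0.9, -0.4]
finger_gap: -0.0
gripper_force: 0.5
```

Emit:
jog_arm:
  plan:
    - [[0, 1, 0], [0, 0, 0], 0]
    - [[0, 0, 0], [0, 0, 0], 0]

```text
time_s: 14.15
tool_pos: [501.6, 146.1, 29.8]
tcp_rot: [3.141, 0.0, -0.1]
ft_force: [0.7, 1.5, -0.7]
finger_gap: 0.4
gripper_force: 0.5
```

Emit:
jog_arm:
  plan:
    - [[0, 1, 0], [0, 0, 0], 0]
    - [[0, 0, 0], [0, 0, 0], 0]

```text
time_s: 14.4
tool_pos: [501.5, 145.1, 29.8]
tcp_rot: [3.141, 0.0, -0.1]
ft_force: [0.1, 0.9, -0.5]
finger_gap: -0.1
gripper_force: 0.5
```

Emit:
jog_arm:
  plan:
    - [[0, 1, 0], [0, 0, 0], 0]
    - [[0, 0, 0], [0, 0, 0], 0]

```text
time_s: 14.65
tool_pos: [501.4, 144.1, 29.8]
tcp_rot: [3.141, 0.0, -0.1]
ft_force: [-0.7, 0.5, 0.2]
finger_gap: 0.1
gripper_force: 0.5
```

Emit:
jog_arm:
  plan:
    - [[0, 1, 0], [0, 0, 0], 0]
    - [[0, 0, 0], [0, 0, 0], 0]

```text
time_s: 14.9
tool_pos: [501.2, 143.1, 29.8]
tcp_rot: [3.141, 0.0, -0.1]
ft_force: [0.4, 1.3, 0.3]
finger_gap: -0.1
gripper_force: 0.5
```

Emit:
jog_arm:
  plan:
    - [[0, 1, 0], [0, 0, 0], 0]
    - [[0, 0, 0], [0, 0, 0], 0]

```text
time_s: 15.15
tool_pos: [501.1, 142.2, 29.8]
tcp_rot: [3.141, 0.0, -0.1]
ft_force: [0.4, 1.1, -1.1]
finger_gap: -0.0
gripper_force: 0.5
```

Emit:
jog_arm:
  plan:
    - [[0, 1, 0], [0, 0, 0], 0]
    - [[0, 0, 0], [0, 0, 0], 0]

```text
time_s: 15.4
tool_pos: [501.1, 141.2, 29.8]
tcp_rot: [3.141, 0.0, -0.1]
ft_force: [0.2, 1.3, 0.6]
finger_gap: -0.3
gripper_force: 0.5
```

Emit:
jog_arm:
  plan:
    - [[0, 0.7, 0], [0, 0, 0], 0]
    - [[0, 0, 0], [0, 0, 0], 0]

```text
time_s: 15.65
tool_pos: [501.0, 140.5, 29.8]
tcp_rot: [3.141, 0.0, -0.1]
ft_force: [0.1, 2.3, -0.5]
finger_gap: 0.2
gripper_force: 0.6
```

Emit:
jog_arm:
  plan:
    - [[0, 0.7, 0], [0, 0, 0], 0]
    - [[0, 0, 0], [0, 0, 0], 0]

```text
time_s: 15.9
tool_pos: [500.9, 139.8, 29.8]
tcp_rot: [3.141, 0.0, -0.1]
ft_force: [0.3, 1.2, -0.8]
finger_gap: 0.3
gripper_force: 0.6
```

Emit:
jog_arm:
  plan:
    - [[0, 1, 0], [0, 0, 0], 0]
    - [[0, 0, 0], [0, 0, 0], 0]

```text
time_s: 16.15
tool_pos: [500.8, 138.8, 29.7]
tcp_rot: [3.141, 0.0, -0.1]
ft_force: [-0.5, 1.5, -0.6]
finger_gap: -0.1
gripper_force: 0.6
```

Emit:
jog_arm:
  plan:
    - [[0, 1, 0], [0, 0, 0], 0]
    - [[0, 0, 0], [0, 0, 0], 0]

```text
time_s: 16.4
tool_pos: [500.8, 138.5, 29.8]
tcp_rot: [-3.141, -0.0, -0.1]
ft_force: [-0.3, 4.4, -1.5]
finger_gap: -0.2
gripper_force: 1.9
```

Emit:
jog_arm:
  plan:
    - [[0, 1, 0], [0, 0, 0], 0]
    - [[0, 0, 0], [0, 0, 0], 0]

```text
time_s: 16.65
tool_pos: [501.0, 138.4, 30.0]
tcp_rot: [-3.14, -0.001, -0.099]
ft_force: [0.1, 6.5, -2.3]
finger_gap: -0.0
gripper_force: 3.0
```

```bash
python3 - <<'E'
from bench import r
import cv2,numpy as np
from h import *
v=np.array([472.24,-24.5,-.1]); o=r.get_obs(); print(toB(o["tool_pos"],v),o["ft_force"],o["gripper_force"])
a=r.camera("scene")["img"][125:300,175:410]
s=r.camera("side")["img"][185:285,300:420]
cv2.imwrite("pics/g.png",cv2.convertScaleAbs(np.hstack([cv2.resize(a,(400,300)),cv2.resize(s,(400,300),interpolation=cv2.INTER_CUBIC)])[:,:,::-1],alpha=1.3))
E
```

```text
[ 12.31381908 164.99096353  29.99148612] [ 0.05805947  6.45334503 -2.28905558] 2.969729070318863
```

Emit:
jog_arm:
  plan:
    - [[0, 0, 0], [0, 0, 0], 0]
    - [[0, 0, 0], [0, 0, 0], 0]
    - [[0, 0, 0], [0, 0, 0], 0]
    - [[0, 0, 0], [0, 0, 0], 0]
    - [[0, 0, 0], [0, 0, 0], 0]
    - [[0, 0, 0], [0, 0, 0], 0]

```text
time_s: 17.5
tool_pos: [501.0, 138.4, 30.0]
tcp_rot: [-3.14, -0.001, -0.099]
ft_force: [0.7, 6.5, -1.2]
finger_gap: -0.0
gripper_force: 3.0
```

View pics/g.png

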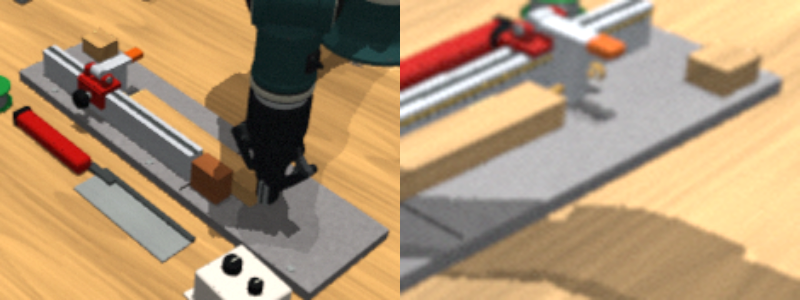

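Strip end meets the screw at (565,100) in the right half; held with ~6 N. Now I'll confirm flushness with a light front push, then re-gauge.

Emit:
jog_arm:
  plan:
    - [[0, -4, 0], [0, 0, 0], 0]
    - [[0, -10, 0], [0, 0, 0], 0]
    - [[0, 0, -40], [0, 0, 0], 0]
    - [[0, 0, -25], [0, 0, 0], 0]
    - [[-14.5, 40, 0], [0, 0, 0], 0]
    - [[-14.5, 40, 0], [0, 0, 0], 0]
    - [[-14.5, 40, 0], [0, 0, 0], 0]
    - [[-14.5, 40, 0], [0, 0, 0], 0]
    - [[0, 0, 40], [0, 0, 0], 0]
    - [[0, 0, 25], [0, 0, 0], 0]
    - [[5, 0, 0], [0, 0, 0], 0]
    - [[5, 0, 0], [0, 0, 0], 0]
    - [[5, 0, 0], [0, 0, 0], 0]
    - [[3, 0, 0], [0, 0, 0], 0]
    - [[2, 0, 0], [0, 0, 0], 0]
    - [[0, 0, 0], [0, 0, 0], 0]

```text
time_s: 19.5
tool_pos: [448.3, -4.6, 29.9]
tcp_rot: [3.142, -0.0, -0.1]
ft_force: [0.9, 0.4, 0.3]
finger_gap: 0.0
gripper_force: 0.0
```

```bash
python3 - <<'E'
from bench import r
from h import *
v=np.array([472.24,-24.5,-.1]); o=r.get_obs(); print(toB(o["tool_pos"],v),o["ft_force"],o["gripper_force"],o["tcp_rot"])
E
```

```text
[-25.7658861   17.41752341  29.91878215] [0.8882134  0.4101055  0.30547419] 0.0 [ 3.14157034e+00 -2.57581168e-04 -1.00397668e-01]
```

Emit:
jog_arm:
  plan:
    - [[2, 0, 0], [0, 0, 0], 0]
    - [[2, 0, 0], [0, 0, 0], 0]
    - [[0, 0, 0], [0, 0, 0], 0]

```text
time_s: 19.88
tool_pos: [452.0, -5.1, 29.6]
tcp_rot: [3.141, 0.0, -0.1]
ft_force: [-1.4, 0.3, -1.6]
finger_gap: 0.0
gripper_force: 0.7
```

Emit:
jog_arm:
  plan:
    - [[1.2, 0, 0], [0, 0, 0], 0]
    - [[0, 0, 0], [0, 0, 0], 0]

```text
time_s: 20.12
tool_pos: [453.2, -5.3, 29.6]
tcp_rot: [3.141, 0.001, -0.101]
ft_force: [-2.1, -0.1, -1.7]
finger_gap: -0.1
gripper_force: 0.9
```

Emit:
jog_arm:
  plan:
    - [[1, 0, 0], [0, 0, 0], 0]
    - [[0, 0, 0], [0, 0, 0], 0]
    - [[0, 0, 0], [0, 0, 0], 0]

```text
time_s: 20.5
tool_pos: [453.2, -5.3, 29.6]
tcp_rot: [3.141, 0.002, -0.1]
ft_force: [-5.1, -1.0, 2.1]
finger_gap: -0.1
gripper_force: 2.5
```

```bash
python3 - <<'E'
from bench import r
from h import *
v=np.array([472.24,-24.5,-.1]); o=r.get_obs(); print(toB(o["tool_pos"],v),o["ft_force"],o["gripper_force"],o["tcp_rot"])
E
```

```text
[-20.84383853  17.1710823   29.55804784] [-5.09307898 -0.95719828  2.05252361] 2.4951465614140034 [ 3.14092370e+00  2.25030199e-03 -1.00291986e-01]
```

Emit:
jog_arm:
  plan:
    - [[-6, 0, 0], [0, 0, 0], 0]
    - [[0, -44, 0], [0, 0, 0], 0]
    - [[0, -44, 0], [0, 0, 0], 0]
    - [[2, 0, 0], [0, 0, 0], 0]
    - [[2, 0, 0], [0, 0, 0], 0]
    - [[0.5, 0, 0], [0, 0, 0], 0]
    - [[0, 0, 0], [0, 0, 0], 0]

```text
time_s: 21.38
tool_pos: [461.3, 81.6, 29.6]
tcp_rot: [3.141, 0.001, -0.102]
ft_force: [-3.0, 0.4, 0.8]
finger_gap: 0.2
gripper_force: 1.1
```

Emit:
jog_arm:
  plan:
    - [[0.8, 0, 0], [0, 0, 0], 0]
    - [[0, 0, 0], [0, 0, 0], 0]

```text
time_s: 21.62
tool_pos: [461.3, 81.6, 29.6]
tcp_rot: [3.14, 0.002, -0.101]
ft_force: [-5.8, -0.6, 3.9]
finger_gap: 0.1
gripper_force: 2.6
```

Emit:
jog_arm:
  plan:
    - [[0.8, 0, 0], [0, 0, 0], 0]
    - [[0, 0, 0], [0, 0, 0], 0]
    - [[0, 0, 0], [0, 0, 0], 0]

```text
time_s: 22.0
tool_pos: [461.3, 81.6, 29.5]
tcp_rot: [3.14, 0.004, -0.101]
ft_force: [-7.1, 0.6, 5.4]
finger_gap: 0.2
gripper_force: 3.5
```

```bash
python3 - <<'E'
from bench import r
from h import *
v=np.array([472.24,-24.5,-.1]); o=r.get_obs(); print(toB(o["tool_pos"],v),o["ft_force"],o["gripper_force"],o["tcp_rot"])
E
```

```text
[-21.4755353  104.49857457  29.49698372] [-7.12030144  0.60676711  5.36416388] 3.4571109898388386 [ 3.13984701  0.00365802 -0.10070828]
```

Emit:
jog_arm:
  plan:
    - [[-10, 0, 0], [0, 0, 0], 0]
    - [[0, 0, -40], [0, 0, 0], 0]
    - [[0, 0, -25], [0, 0, 0], 0]
    - [[20, -38, 0], [0, 0, 0], 0]
    - [[20, -38, 0], [0, 0, 0], 0]
    - [[0, 0, 40], [0, 0, 0], 0]
    - [[0, 0, 25], [0, 0, 0], 0]
    - [[0, 3, 0], [0, 0, 0], 0]
    - [[0, 3, 0], [0, 0, 0], 0]
    - [[0, 3, 0], [0, 0, 0], 0]
    - [[0, 2, 0], [0, 0, 0], 0]
    - [[0, 0, 0], [0, 0, 0], 0]
    - [[0, 0, 0], [0, 0, 0], 0]

```text
time_s: 23.62
tool_pos: [499.8, 144.1, 30.0]
tcp_rot: [-3.141, -0.0, -0.1]
ft_force: [-0.0, 0.2, -0.3]
finger_gap: 0.2
gripper_force: 0.0
```

```bash
python3 - <<'E'
from bench import r
from h import *
v=np.array([472.24,-24.5,-.1]); o=r.get_obs(); print(toB(o["tool_pos"],v),o["ft_force"],o["gripper_force"],o["tcp_rot"])
E
```

```text
[ 10.56698367 170.52561041  29.9762085 ] [-0.02792999  0.16842169 -0.26268129] 0.0 [-3.14138610e+00 -3.81431529e-04 -1.00322738e-01]
```

Contact expected at 165: 5.5 mm to go.

Emit:
jog_arm:
  plan:
    - [[0, 2, 0], [0, 0, 0], 0]
    - [[0, 2, 0], [0, 0, 0], 0]
    - [[0, 0.8, 0], [0, 0, 0], 0]
    - [[0, 0, 0], [0, 0, 0], 0]

```text
time_s: 24.12
tool_pos: [499.1, 139.2, 29.7]
tcp_rot: [3.142, 0.0, -0.1]
ft_force: [-1.1, 0.5, -0.1]
finger_gap: 0.3
gripper_force: 0.0
```

Emit:
jog_arm:
  plan:
    - [[0, 0.7, 0], [0, 0, 0], 0]
    - [[0, 0, 0], [0, 0, 0], 0]

```text
time_s: 24.38
tool_pos: [499.1, 138.9, 29.8]
tcp_rot: [-3.141, -0.0, -0.1]
ft_force: [0.4, 1.4, -0.8]
finger_gap: 0.0
gripper_force: 0.7
```

Emit:
jog_arm:
  plan:
    - [[0, 0.7, 0], [0, 0, 0], 0]
    - [[0, 0, 0], [0, 0, 0], 0]

```text
time_s: 24.62
tool_pos: [499.1, 138.7, 29.8]
tcp_rot: [-3.141, -0.0, -0.1]
ft_force: [-1.2, 3.7, -1.2]
finger_gap: -0.1
gripper_force: 2.0
```

Emit:
jog_arm:
  plan:
    - [[0, 0.8, 0], [0, 0, 0], 0]
    - [[0, 0, 0], [0, 0, 0], 0]

```text
time_s: 24.88
tool_pos: [499.1, 138.6, 29.9]
tcp_rot: [-3.14, -0.001, -0.099]
ft_force: [0.1, 6.8, -1.5]
finger_gap: 0.0
gripper_force: 2.9
```

Emit:
jog_arm:
  plan:
    - [[0, 0.1, 0], [0, 0, 0], 0]
    - [[0, 0, 0], [0, 0, 0], 0]
    - [[0, 0, 0], [0, 0, 0], 0]
    - [[0, 0, 0], [0, 0, 0], 0]
    - [[0, 0, 0], [0, 0, 0], 0]
    - [[0, 0, 0], [0, 0, 0], 0]
    - [[0, 0, 0], [0, 0, 0], 0]
    - [[0, 0, 0], [0, 0, 0], 0]

```text
time_s: 25.88
tool_pos: [499.1, 138.6, 29.9]
tcp_rot: [-3.14, -0.001, -0.099]
ft_force: [-0.6, 5.7, -0.8]
finger_gap: 0.3
gripper_force: 3.0
```

Gauged and held at ~6 N. Now back off and go round to the front of the tab, tilted to scoop it up from beneath.

Emit:
jog_arm:
  plan:
    - [[0, -4, 0], [0, 0, 0], 0]
    - [[0, -10, 0], [0, 0, 0], 0]
    - [[0, 0, -40], [0, 0, 0], 0]
    - [[0, 0, -40], [0, 0, 0], 0]
    - [[0, 0, -40], [0, 0, 0], 0]
    - [[-8.8, 45.7, 0], [0, 0, 0], 0]
    - [[-8.8, 45.7, 0], [0, 0, 0], 0]
    - [[-8.8, 45.7, 0], [0, 0, 0], 0]
    - [[-8.8, 45.7, 0], [0, 0, 0], 0]
    - [[-8.8, 45.7, 0], [0, 0, 0], 0]
    - [[-8.8, 45.7, 0], [0, 0, 0], 0]
    - [[-8.8, 45.7, 0], [0, 0, 0], 0]
    - [[0, 0, 0], [0, 0.175, 0], 0]
    - [[0, 0, 0], [0, 0.175, 0], 0]
    - [[0, 0, 0], [0, 0, 0], 0]
    - [[0, 0, 0], [0, 0, 0], 0]

```text
time_s: 27.88
tool_pos: [407.9, -161.6, 150.4]
tcp_rot: [3.141, -0.35, -0.1]
ft_force: [1.7, -0.6, 0.1]
finger_gap: 0.1
gripper_force: 0.0
```

```bash
python3 - <<'E'
from bench import r
import cv2
from h import *
v=np.array([472.24,-24.5,-.1]); o=r.get_obs(); print(toB(o["tool_pos"],v),o["ft_force"],o["tcp_rot"],o["qpos"])
c=r.camera("wrist");np.savez("w3.npz",pos=o["tool_pos"],rpy=o["tcp_rot"],**c)
cv2.imwrite("pics/w3.png",cv2.convertScaleAbs(c["img"][:,:,::-1],alpha=1.3))
E
```

```text
[ -50.38290918 -142.81043931  150.40054728] [ 1.66962233 -0.58246992  0.0898235 ] [ 3.14129901 -0.35031269 -0.10028939] [ 0.63555149  0.11949221 -0.2830858   2.38466989 -0.1814792   0.30767944
 -1.14729378]
```

View pics/w3.png

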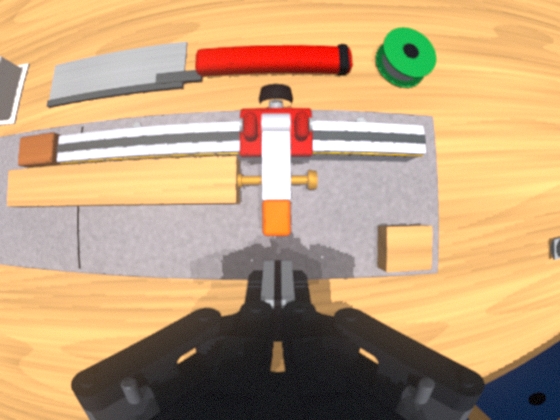

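The wrist view shows the strip flush along the fence, its end on the screw at (238,180), and the orange tab at (277,217) aligned with the fingers.

Emit:
jog_arm:
  plan:
    - [[-8.05, 0, 22.1], [0, 0, 0], 0]
    - [[-8.05, 0, 22.1], [0, 0, 0], 0]
    - [[-8.05, 0, 22.1], [0, 0, 0], 0]
    - [[-8.05, 0, 22], [0, 0, 0], 0]
    - [[0, 0, 0], [0, 0, 0], 0]

```text
time_s: 28.55
tool_pos: [408.6, -156.6, 81.6]
tcp_rot: [-3.117, -0.334, -0.102]
ft_force: [0.1, 0.4, -0.4]
finger_gap: -0.2
gripper_force: 0.0
```

```bash
python3 - <<'E'
from bench import r
from h import *
v=np.array([472.24,-24.5,-.1]); o=r.get_obs(); print(toB(o["tool_pos"],v),o["ft_force"],o["tcp_rot"],o["qpos"])
E
```

```text
[ -50.13467349 -137.83694055   81.56262611] [ 0.1044937   0.42182406 -0.43720698] [-3.11687559 -0.33352954 -0.10170478] [ 0.40695924  0.27997286 -0.04228395  2.42867398 -0.70279844  0.15284686
 -0.61886787]
```

```bash
cat >> h.py <<'E'
V=np.array([472.24,-24.5,-.1])
def todo(o,bp,rpy):
    R=Ro.from_euler("xyz",o["tcp_rot"]);T=Ro.from_euler("xyz",rpy)
    w=np.r_[rot(V[2])@np.array(bp[:2])+V[:2],bp[2]]
    print("turn",(R.inv()*T).as_rotvec().round(3),"shift(after turn)",T.inv().apply(w-o["tool_pos"]).round(1))
E
python3 - <<'E'
from bench import r
from h import *
o=r.get_obs(); todo(o,(-51,-143,90),(np.pi,-.2,-.1)); todo(o,(-51,-143,57),(np.pi,-.2,-.1))
E
```

```text
turn [-0.024 -0.134  0.   ] shift(after turn) [ 0.8  5.2 -8.4]
turn [-0.024 -0.134  0.   ] shift(after turn) [-5.7  5.2 23.9]
```

Emit:
jog_arm:
  plan:
    - [[0, 0, 0], [-0.024, -0.134, 0], 0]
    - [[0, 5.2, 0], [0, 0, 0], 0]
    - [[-3, 0, 12], [0, 0, 0], 0]
    - [[-2.7, 0, 12], [0, 0, 0], 0]
    - [[0, 0, 0], [0, 0, 0], 0]

```text
time_s: 29.18
tool_pos: [407.8, -160.3, 54.0]
tcp_rot: [-3.118, -0.264, -0.102]
ft_force: [0.3, 0.4, -0.8]
finger_gap: 0.1
gripper_force: 0.0
```

```bash
python3 - <<'E'
from bench import r
from h import *
o=r.get_obs();print(toB(o["tool_pos"],V),o["ft_force"],o["tcp_rot"],o["qpos"]); todo(o,(-42,-143,57),(np.pi,-.2,-.1)); todo(o,(-42,-143,57),(np.pi,-.25,-.1))
E
```

```text
[ -50.54460788 -141.58596683   54.03263635] [ 0.26876318  0.38663762 -0.82808169] [-3.11796726 -0.26360229 -0.10241118] [ 0.30279538  0.35707406  0.06756102  2.39870323 -0.69615798  0.17785403
 -0.63284389]
turn [-0.023 -0.064 -0.002] shift(after turn) [ 9.   1.4 -1.2]
turn [-0.023 -0.014 -0.002] shift(after turn) [ 9.   1.4 -0.8]
```

Emit:
jog_arm:
  plan:
    - [[0, 1.4, 0], [-0.023, 0, 0], 0]
    - [[4.4, 0, 1], [0, 0, 0], 0]
    - [[4.4, 0, 1], [0, 0, 0], 0]
    - [[0, 0, 0], [0, 0, 0], 0]

```text
time_s: 29.68
tool_pos: [418.0, -162.6, 55.0]
tcp_rot: [3.14, -0.265, -0.1]
ft_force: [0.4, -0.3, -0.0]
finger_gap: 0.2
gripper_force: 0.0
```

Emit:
jog_arm:
  plan:
    - [[2.3, 0, -8.6], [0, 0, 0], 0]
    - [[2.3, 0, -8.7], [0, 0, 0], 0]
    - [[0, 0, 0], [0, 0, 0], 0]

```text
time_s: 30.05
tool_pos: [415.9, -161.8, 72.3]
tcp_rot: [3.141, -0.262, -0.1]
ft_force: [-5.1, 0.6, 1.9]
finger_gap: -0.0
gripper_force: 2.2
```

```bash
python3 - <<'E'
from bench import r
from h import *
o=r.get_obs();print(toB(o["tool_pos"],V),o["ft_force"],o["tcp_rot"],o["qpos"])
E
```

```text
[ -42.35274993 -142.27583819   72.32313145] [-5.12747866  0.56806336  1.8515782 ] [ 3.14136657 -0.26201259 -0.10044281] [ 0.13252243  0.31873228  0.23347169  2.38832164 -0.6321499   0.23010523
 -0.72385691]
```

Emit:
jog_arm:
  plan:
    - [[2.7, 0, -8.3], [0, 0, 0], 0]
    - [[2.8, 0, -8.3], [0, 0, 0], 0]
    - [[0, 0, 0], [0, 0, 0], 0]

```text
time_s: 30.42
tool_pos: [417.1, -161.9, 89.6]
tcp_rot: [3.141, -0.262, -0.1]
ft_force: [-5.7, 0.5, 2.3]
finger_gap: 0.1
gripper_force: 2.5
```

```bash
cat >> h.py <<'E'
def tab(r):
    c=r.camera("side");hsv=cv2.cvtColor(c["img"],cv2.COLOR_RGB2HSV)
    m=cv2.inRange(hsv,(5,190,90),(14,255,255));m[:,:300]=0;m[:,395:]=0;ys,xs=np.nonzero(m)
    print("tab px",len(xs),xs.mean() if len(xs) else 0,ys.mean() if len(xs) else 0)
    K,T=c["camera_matrix"],np.linalg.inv(c["T"])
    for ph in (0,.2,.4,.6,.8,1.2,1.6,1.95):
        w=np.r_[rot(V[2])@[45-67*np.cos(ph),-143]+V[:2],85+67*np.sin(ph)];q=K@(T[:3,:3]@w+T[:3,3]);print(ph,(q[:2]/q[2]).round(0),end=" ")
E
python3 - <<'E'
from bench import r
from h import *
o=r.get_obs();print(toB(o["tool_pos"],V),o["ft_force"],o["tcp_rot"]);tab(r)
E
```

```text
[ -41.17603552 -142.20426532   89.61146011] [-5.74799561  0.47221804  2.32862518] [ 3.14141259 -0.26208327 -0.10024059]
tab px 21 361.23809523809524 194.85714285714286
0 [362. 200.] 0.2 [362. 195.] 0.4 [361. 190.] 0.6 [360. 185.] 0.8 [357. 180.] 1.2 [351. 172.] 1.6 [343. 167.] 1.95 [337. 166.]
```

Emit:
jog_arm:
  plan:
    - [[-5, 0, 0], [0, 0, 0], 0]
    - [[0, 0, 8.5], [0, 0, 0], 0]
    - [[0, 0, 8.5], [0, 0, 0], 0]
    - [[5, 0, -9], [0, 0, 0], 0]
    - [[4.9, 0, -9], [0, 0, 0], 0]
    - [[0, 0, 0], [0, 0, 0], 0]

```text
time_s: 31.22
tool_pos: [422.1, -162.7, 91.7]
tcp_rot: [3.141, -0.263, -0.1]
ft_force: [-3.7, 0.5, 0.6]
finger_gap: -0.5
gripper_force: 1.3
```

```bash
python3 - <<'E'
from bench import r
from h import *
o=r.get_obs();print(toB(o["tool_pos"],V),o["ft_force"],o["tcp_rot"]);tab(r)
E
```

```text
[ -36.09304836 -142.48341688   91.69093999] [-3.66524305  0.46303644  0.6314754 ] [ 3.14082036 -0.26261115 -0.10035253]
tab px 19 360.57894736842104 190.89473684210526
0 [362. 200.] 0.2 [362. 195.] 0.4 [361. 190.] 0.6 [360. 185.] 0.8 [357. 180.] 1.2 [351. 172.] 1.6 [343. 167.] 1.95 [337. 166.]
```

Emit:
jog_arm:
  plan:
    - [[5.2, 0, -7.7], [0, 0, 0], 0]
    - [[5.2, 0, -7.7], [0, 0, 0], 0]
    - [[6.2, 0, -5.1], [0, 0, 0], 0]
    - [[6.2, 0, -5.1], [0, 0, 0], 0]
    - [[0, 0, 0], [0, 0, 0], 0]

```text
time_s: 31.9
tool_pos: [439.3, -164.5, 124.0]
tcp_rot: [3.14, -0.267, -0.1]
ft_force: [-0.7, 0.7, 0.5]
finger_gap: -0.1
gripper_force: 0.1
```

```bash
python3 - <<'E'
from bench import r
from h import *
o=r.get_obs();print(toB(o["tool_pos"],V),o["ft_force"],o["tcp_rot"]);tab(r)
E
```

```text
[ -18.78268695 -142.63581698  123.95056487] [-0.6895897   0.72505389  0.54188657] [ 3.13989768 -0.26657552 -0.09983007]
tab px 19 356.1578947368421 179.8421052631579
0 [362. 200.] 0.2 [362. 195.] 0.4 [361. 190.] 0.6 [360. 185.] 0.8 [357. 180.] 1.2 [351. 172.] 1.6 [343. 167.] 1.95 [337. 166.]
```

Emit:
jog_arm:
  plan:
    - [[6.7, 0, -3.8], [0, 0, 0], 0]
    - [[6.7, 0, -3.7], [0, 0, 0], 0]
    - [[7.6, 0, -2.8], [0, 0, 0], 0]
    - [[7.6, 0, -2.8], [0, 0, 0], 0]
    - [[7.3, 0, -1.3], [0, 0, 0], 0]
    - [[7.2, 0, -1.3], [0, 0, 0], 0]
    - [[7, 0, 0.8], [0, 0, 0], 0]
    - [[7, 0, 0.8], [0, 0, 0], 0]
    - [[6.7, 0, 2.1], [0, 0, 0], 0]
    - [[6.7, 0, 2.1], [0, 0, 0], 0]
    - [[3, 0, 1.5], [0, 0, 0], 0]
    - [[0, 0, 0], [0, 0, 0], 0]

```text
time_s: 33.45
tool_pos: [506.9, -171.6, 150.3]
tcp_rot: [3.14, -0.265, -0.101]
ft_force: [0.2, -0.9, -0.5]
finger_gap: 0.1
gripper_force: 0.0
```

```bash
python3 - <<'E'
from bench import r
from h import *
o=r.get_obs();print(toB(o["tool_pos"],V),o["ft_force"],o["tcp_rot"]);tab(r)
E
```

```text
[  49.1759215  -142.90325372  150.29205365] [ 0.2080407  -0.92004673 -0.53378063] [ 3.13983859 -0.2647661  -0.10054428]
tab px 15 336.6666666666667 167.4
0 [362. 200.] 0.2 [362. 195.] 0.4 [361. 190.] 0.6 [360. 185.] 0.8 [357. 180.] 1.2 [351. 172.] 1.6 [343. 167.] 1.95 [337. 166.]
```

Emit:
jog_arm:
  plan:
    - [[2, 0, 0.7], [0, 0, 0], 0]
    - [[2, 0, 0.7], [0, 0, 0], 0]
    - [[0, 0, 0], [0, 0, 0], 0]

```text
time_s: 33.88
tool_pos: [510.2, -171.9, 149.6]
tcp_rot: [3.14, -0.263, -0.101]
ft_force: [-2.3, -0.8, -1.1]
finger_gap: -0.1
gripper_force: 0.8
```

Emit:
jog_arm:
  plan:
    - [[1.5, 0, 0.5], [0, 0, 0], 0]
    - [[0, 0, 0], [0, 0, 0], 0]

```text
time_s: 34.12
tool_pos: [511.8, -171.9, 149.6]
tcp_rot: [3.141, -0.263, -0.101]
ft_force: [-3.0, -0.2, 0.5]
finger_gap: -0.0
gripper_force: 1.0
```

Emit:
jog_arm:
  plan:
    - [[1.5, 0, 0.5], [0, 0, 0], 0]
    - [[0, 0, 0], [0, 0, 0], 0]

```text
time_s: 34.38
tool_pos: [513.7, -171.9, 149.7]
tcp_rot: [3.141, -0.264, -0.1]
ft_force: [-1.4, -0.6, -0.8]
finger_gap: 0.2
gripper_force: 0.9
```

Emit:
jog_arm:
  plan:
    - [[1.5, 0, 0.5], [0, 0, 0], 0]
    - [[0, 0, 0], [0, 0, 0], 0]

```text
time_s: 34.62
tool_pos: [515.4, -172.1, 149.7]
tcp_rot: [3.141, -0.264, -0.1]
ft_force: [-2.2, 0.1, -1.1]
finger_gap: 0.3
gripper_force: 0.8
```

Emit:
jog_arm:
  plan:
    - [[1, 0, 0.3], [0, 0, 0], 0]
    - [[0, 0, 0], [0, 0, 0], 0]

```text
time_s: 34.88
tool_pos: [516.0, -172.1, 149.5]
tcp_rot: [3.141, -0.263, -0.101]
ft_force: [-4.4, 1.0, 1.3]
finger_gap: -0.2
gripper_force: 2.0
```

Emit:
jog_arm:
  plan:
    - [[1, 0, 0.3], [0, 0, 0], 0]
    - [[0, 0, 0], [0, 0, 0], 0]

```text
time_s: 35.12
tool_pos: [516.2, -172.2, 149.4]
tcp_rot: [3.142, -0.262, -0.101]
ft_force: [-8.2, 1.3, 4.0]
finger_gap: 0.1
gripper_force: 4.4
```

Emit:
jog_arm:
  plan:
    - [[-10, 0, 0], [0, 0, 0], 0]
    - [[-15, 0, -20], [0, 0, 0], 0]
    - [[-15, 0, -40], [0, 0, 0], 0]
    - [[-15, 0, -40], [0, 0, 0], 0]
    - [[0, 0, 0], [0, 0, 0], 0]
    - [[0, 0, 0], [0, 0, 0], 0]

```text
time_s: 35.88
tool_pos: [439.2, -164.1, 232.0]
tcp_rot: [3.141, -0.266, -0.1]
ft_force: [0.1, 0.4, 0.1]
finger_gap: -0.3
gripper_force: 0.0
```

```bash
python3 - <<'E'
from bench import r
from h import *
o=r.get_obs();print(toB(o["tool_pos"],V),o["ft_force"],o["time_s"]);tab(r)
f=r.camera("side")["img"]
s=cv2.convertScaleAbs(cv2.resize(f[185:285,300:420],(400,300),interpolation=cv2.INTER_CUBIC)[:,:,::-1],alpha=1.3)
g=cv2.imread("pics/g.png")[:,400:]
A,B=[cv2.cvtColor(i[60:180,40:200],cv2.COLOR_BGR2GRAY).astype(np.float32) for i in (g,s)]
print("strip shift px(x3.3)",cv2.phaseCorrelate(A,B,cv2.createHanningWindow(A.shape[::-1],cv2.CV_32F)), np.abs(A-B).mean())
d=[cv2.cvtColor(i,cv2.COLOR_BGR2HSV) for i in (g,s)]
for row in (100,110,120):
    print(row,[int(np.nonzero(cv2.inRange(h[row:row+1,:175],(8,90,60),(25,255,255))[0])[0].max()) for h in d])
E
```

```text
[ -18.89248371 -142.20138266  231.9679027 ] [0.13648421 0.40567435 0.12677453] 35.875
tab px 29 335.58620689655174 166.68965517241378
0 [362. 200.] 0.2 [362. 195.] 0.4 [361. 190.] 0.6 [360. 185.] 0.8 [357. 180.] 1.2 [351. 172.] 1.6 [343. 167.] 1.95 [337. 166.] strip shift px(x3.3) ((-0.010053091088352062, 0.05157811296371051), 0.21330589473247527) 9.102071
100 [163, 157]
110 [161, 155]
120 [160, 154]
```

```bash
python3 - <<'E'
from bench import r
from h import *
o=r.get_obs();c=r.camera("wrist");np.savez("w4.npz",pos=o["tool_pos"],rpy=o["tcp_rot"],**c)
for f in ("w3.npz","w4.npz"):
    d=np.load(f);hsv=cv2.cvtColor(d["img"],cv2.COLOR_RGB2HSV)
    P=np.array(np.meshgrid(np.arange(560),np.arange(420))).reshape(2,-1).T
    m=cv2.inRange(hsv,(8,70,60),(25,255,255))
    for bx in (-5,0,5,20,25):
        best=[]
        for y in np.arange(-140,-80,.5):
            w=np.r_[rot(V[2])@[bx,y]+V[:2],46]; T=np.eye(4);T[:3,:3]=Ro.from_euler("xyz",d["rpy"]).as_matrix();T[:3,3]=d["pos"]
            q=np.linalg.inv(T@d["T_tool_cam"])@np.r_[w,1];t=np.arctan2(np.hypot(*q[:2]),q[2]);u=q[:2]/np.hypot(*q[:2])*t*d["camera_matrix"][0,0]+d["camera_matrix"][:2,2]
            best.append(m[int(round(u[1])),int(round(u[0]))]>0)
        b=np.array(best);print(f,bx,"end y",-140+.5*(np.nonzero(~b)[0].max()+1))
E
```

```text
w3.npz -5 end y -112.5
w3.npz 0 end y -112.5
w3.npz 5 end y -114.0
w3.npz 20 end y -112.0
w3.npz 25 end y -112.0
w4.npz -5 end y -110.5
w4.npz 0 end y -112.0
w4.npz 5 end y -128.0
w4.npz 20 end y -112.0
w4.npz 25 end y -111.0
```

```bash
python3 - <<'E'
from bench import r
from h import *
f=r.camera("side")["img"]
s=cv2.convertScaleAbs(cv2.resize(f[185:285,300:420],(400,300),interpolation=cv2.INTER_CUBIC)[:,:,::-1],alpha=1.3)
g=cv2.imread("pics/g.png")[:,400:]
for row in range(86,140,6): print(row,[i[row,146:176:3].tolist() and i[row,146:176:3].sum(1).tolist() for i in (g,s)])
E
```

```text
86 [[419, 417, 434, 462, 461, 414, 390, 379, 380, 370], [381, 366, 351, 329, 330, 316, 322, 366, 432, 479]]
92 [[618, 606, 563, 500, 420, 373, 363, 377, 377, 365], [587, 551, 498, 432, 382, 334, 333, 351, 317, 284]]
98 [[625, 631, 634, 626, 595, 544, 482, 427, 386, 372], [610, 592, 555, 488, 388, 318, 278, 271, 286, 307]]
104 [[617, 580, 522, 465, 408, 367, 346, 337, 337, 325], [423, 363, 310, 303, 333, 387, 409, 384, 367, 400]]
110 [[373, 337, 323, 308, 310, 331, 377, 428, 439, 404], [298, 291, 292, 315, 370, 450, 487, 497, 502, 495]]
116 [[317, 322, 321, 317, 327, 355, 411, 504, 536, 517], [292, 302, 312, 334, 402, 484, 480, 416, 361, 315]]
122 [[319, 329, 326, 304, 317, 362, 442, 531, 562, 555], [308, 305, 317, 354, 404, 399, 350, 294, 261, 259]]
128 [[322, 327, 337, 361, 407, 461, 525, 546, 559, 557], [394, 403, 413, 382, 326, 284, 272, 274, 269, 263]]
134 [[443, 485, 517, 537, 562, 569, 565, 562, 559, 558], [476, 475, 449, 398, 355, 327, 298, 287, 273, 267]]
```

```bash
python3 - <<'E'
from bench import r
from h import *
o=r.get_obs(); d=np.load("w3.npz"); o2=dict(o)
R=Ro.from_euler("xyz",o["tcp_rot"]);T=Ro.from_euler("xyz",d["rpy"])
print((R.inv()*T).as_rotvec(),T.inv().apply(d["pos"]-o["tool_pos"]))
E
```

```text
[1.56202836e-03 8.83810856e-02 2.53682628e-05] [-56.47842378   0.28768561  64.92410525]
```

Emit:
jog_arm:
  plan:
    - [[0, 0, 0], [0, 0.088, 0], 0]
    - [[-28, 0, 0], [0, 0, 0], 0]
    - [[-28.5, 0.3, 0], [0, 0, 0], 0]
    - [[0, 0, 32], [0, 0, 0], 0]
    - [[0, 0, 33], [0, 0, 0], 0]
    - [[0, 0, 0], [0, 0, 0], 0]
    - [[0, 0, 0], [0, 0, 0], 0]

```text
time_s: 36.95
tool_pos: [407.8, -161.9, 151.5]
tcp_rot: [3.14, -0.351, -0.1]
ft_force: [-0.8, 0.5, -0.2]
finger_gap: -0.3
gripper_force: 0.0
```

```bash
python3 - <<'E'
from bench import r
from h import *
o=r.get_obs();c=r.camera("wrist");d=np.load("w3.npz")
print(o["tool_pos"]-d["pos"],o["tcp_rot"]-d["rpy"])
A=cv2.cvtColor(d["img"],cv2.COLOR_RGB2GRAY).astype(np.float32);B=cv2.cvtColor(c["img"],cv2.COLOR_RGB2GRAY).astype(np.float32)
for nm,(a,b,x,y) in {"strip end":(155,210,200,237+16),"board/fence(ref)":(110,270,320,440),"strip -face":(150,215,90,240),"carriage":(100,165,236,316),"kerf/cheek":(125,170,10,90)}.items():
    p,q=A[a:b,x:y],B[a:b,x:y];print(nm,np.round(cv2.phaseCorrelate(p,q,cv2.createHanningWindow(p.shape[::-1],cv2.CV_32F)),2) if 0 else cv2.phaseCorrelate(p,q,cv2.createHanningWindow(p.shape[::-1],cv2.CV_32F)))
for row in (165,172,190,197): print(row,A[row,228:250:2].astype(int),B[row,228:250:2].astype(int))
E
```

```text
[-0.05260569 -0.35163969  1.06408986] [-1.46504841e-03 -5.92308917e-04 -2.83522247e-05]
strip end ((-0.08185467061301566, -6.121007254015694), 0.08145970783115905)
board/fence(ref) ((-0.9033002769281993, 0.13628546240263972), 0.8493935636679332)
strip -face ((-0.1709450079722501, 0.2672454250993468), 0.4333472215687787)
carriage ((-0.2941377613574261, 0.4720551278944356), 0.3203672899140252)
kerf/cheek ((0.12308717512219403, 0.9869241759166947), 0.9071109835306803)
165 [183 184 186 182 132  84 111 142 138 133 130] [158 159 160 152 103  87 105 131 129 124 121]
172 [179 180 179 175 122  90  97 134 148 148 150] [159 158 160 147  98  84 111 141 144 113  95]
190 [184 184 185 178 117  85 110 142 146 149 150] [182 182 182 175 108  84 110 140 146 147 147]
197 [180 178 180 177 115  87 103 139 141 141 143] [177 179 178 174 105  86 101 135 140 139 143]
```

The strip's end edge is in the same place to within 0.2 px of the view taken just after gauging, the leaf is up at its end stop, and the arm is clear.

```bash
python3 -c "
from bench import r
print(r.close_job())"
```

```text
the job is handed in; nothing more can be done
None
```

The job is handed in after about 37 s: I flipped the stop fully down, set the strip flush on the fence, held it against the set screw at about 6 N for about 1 s (pressed a second time after a flush check), and flipped the stop back up to its end stop. The camera showed no shift in the strip's end, and the arm finished clear.

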